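Demould a mortar prism and stand it on the measuring plate

ROBOT

A 7-joint arm with a two-finger parallel gripper is mounted at the origin on the work surface. World frame = base frame: x ahead of the robot, y to its left, z up, the work surface at z = 0. Lengths are in mm, angles in rad, forces in N, time in s.
With the tool pointing down it reaches from about 425 to 875 mm from the base axis. Payload 8.4 kg.
Tool frame: the origin (TCP) lies between the finger pads; the fingertips stand 17 mm ahead of it and the grasp point (between the pads) lies 2 mm behind it (manip.tips_ahead is the distance from the TCP to the fingertips, in mm); z points along the fingers, y is the line along which they close (so a half turn about z gives the same grasp; the last joint's range is limited). The gripper opens to 85 mm and grips with 20 to 120 N. Pads are 22 mm wide; open, the fingers measure 114 mm over their backs; the gripper's body (76 mm by 85 mm) begins 54 mm behind the grasp point. The pads swing forward as they close: fully open they stand 13 mm farther back than shut.
Start: joints at [1.146, 0.333, 0.04, 1.465, -0.013, 1.343, -0.059], TCP at [208.021, -615.786, 248.308] pointing down, gripper open.
Joint ranges: [-2.58, 2.58], [-0.38, 2.09], [-1.3, 1.39], [0.25, 2.4], [-1.5, 4.64], [0.08, 2.09], [-2.65, 2.65]. Speed limits (rad/s): [2.22, 2.22, 2.79, 2.79, 3.14, 3.14, 3.14].

INTERFACE

Orientations are given as a unit quaternion [w, x, y, z].
In Python, from plant import manip gives the robot as it stands. The module is installed in compiled form; this text tells all that it offers.
- The arm moves only by the shell command python3 -m handwheel 'ROWS' [FORCE]. ROWS is JSON, a list of rows, each a list of 7 numbers: the turn, a rotation vector about the tool's x, y, z in rad, then the shift along the tool's x, y, z in mm, then the finger opening in mm, from 0 to 85.4. A call has 1 to 20 rows; each row is the pose to reach, as a shift and turn from the pose commanded when the call began, along the tool's axes at that moment; what a row does not reach only later rows make up. A row lasts 1/12 s, in which the tool goes at most 41.7 mm and 7.16 degrees, less where a joint would pass 70% of its speed; a pose out of reach is approached as far as the arm can. A call with a gripper value outside its range is refused whole. The fingers move at their own pace and stop on an object; FORCE is the grip in N (left out, the last holds). Time passes only in rows, so rows that repeat a pose let the fingers close. It gives the time, the measured TCP pose, the force, the opening and the grip force at its end, in the units of the state.
- manip.sense(): the state, without advancing time (a new reading comes with each control period).
- manip.read_camera(name): name is "scene" or "top" or "wrist"; returns a dict with "image" (480x640x3 uint8, blue, green, red), "depth" (480x640 float32, mm along the optical axis (not along the pixel's ray), 0 where there is no reading), "vfov" (degrees; the focal length in pixels is half the picture's height over the tangent of half this angle, whatever the lens; pixels are square), "cx", "cy" (the principal point, pixels), "k1" (the pictures are not rectified: a ray, as slopes to the right and down, at radius r is drawn at 1 + k1 r^2 times it, then the intrinsics apply), "R" (3x3) and "t" (3): a world point X has camera coordinates R X + t. Camera axes: x right, y down, z forward; pixel columns grow to the right and rows downward; lengths in mm; the calibration is good to about 2 mm. A picture is of the moment at which its call begins.
- manip.finish_job(): hands the job in; it is judged then, once.
The state is a dict: "t": time; "q": joint angles; "joint_velocities": joint speeds; "effort": joint torques, N m; "tool_pos": TCP position; "eef_rot": TCP orientation; "ft_force": force on the tool from outside, world axes, zero at the start; "wrist_torque": the same for the moment, N m; "grip_width": finger opening in mm; "grasp_force": force on a finger pad.
Only numpy, scipy, OpenCV 4.12 (cv2) and the standard library are available. Lean on these libraries where they do the work, as an engineer would, in place of code of your own. Each camera call takes 0.05 s, during which the arm holds its last target. There are 200 camera calls.

TASK

Lift the cast prism with the brass stud in its end straight out of the open steel mould and lay it down across the two wooden bearers, letting go of it there. Then take it again another way and stand it upright, stud end up, in the middle of the steel plate between the two standing prisms. Set it down gently, never dropping it, and leave the other prisms and the black disc undisturbed.

Things in the scene. Friction and masses are not known exactly. Their poses are not given: they have to be found in the camera images.
- prism: The specimen to move: grey concrete prism 160 x 40 x 40 mm, about 0.56 kg, with a brass stud (12 mm diameter, 14 mm long) sticking out of the middle of one end face. Origin at the centre of the concrete block; x runs along the length towards the stud end, z is up while it lies in the mould.
- plain_prism: Same block 160 x 40 x 40 mm without a stud, lying in the mould's other cavity; to be left there. Origin at its centre, x along its length.
- mould: Fixed open steel mould 214 (x) x 146 (y) mm; origin centre of underside. Two cavities along x, centred at y = +-37.5 mm, 182 x 43 mm, floor z = 10, wall tops z = 34 mm; a prism in it tops out at z = 50 mm, with a clear 35 mm gap between the two prisms. Clamp screws with wings (10 x 34 mm) rise to z = 69 mm at x = +-99 mm, y = 0. Either cavity may hold the studded prism.
- bearers: Fixed pair of wooden rails on a thin base 90 (x) x 100 (y) mm; origin at the centre of its underside. The rails run along y (100 mm long, 12 mm wide), centred at x = +25 and -25 mm, tops at z = 25 mm. A prism laid across them lies along x, its centre at z = 45 mm.
- plate: Fixed flat steel plate 100 x 100 x 12 mm; origin at the centre of its underside, top at z = 12 mm. The two standing prisms stand about 95 mm from its centre along +y and -y; its +x and -x sides are free.
- stander_a: Concrete prism standing on end on the table, 40 x 40 x 160 mm high, loose, on the plate's +y side; origin at the centre of its underside.
- stander_b: Concrete prism standing on end on the table, 40 x 40 x 160 mm high, loose, on the plate's -y side; origin at the centre of its underside.
- disc: Black cast disc 64 mm in diameter, 45 mm high, loose on the table; origin at the centre of its underside.
There are look-alikes about, which are no part of the job. Of the things that look like the bearers, the middle-sized one is meant.

How it is judged (in metres and radians):
On the way, in this order (a step that is already met when the one before it is completed fails the run):
1. the studded prism is lifted clear of the mould, still about level (height (world z) of prism above 0.075 m and angle between prism's own x axis and vertical between 1.2 and 1.94 rad and contact force between prism and mould below 0.1 N and contact force between prism and the fingers above 1 N), for 0.1 s.
2. it lies across both bearers, let go and at rest (angle between prism's own x axis and vertical between 1.5 and 1.64 rad and z of prism in the frame of bearers between 0.04 and 0.05 m and horizontal distance between prism and bearers below 0.03 m and angle between the x axis of prism and the x axis of bearers, either way round below 0.35 rad and contact force between prism and the fingers below 0.3 N and linear speed of prism below 0.02 m/s), for 0.3 s.
At the end, for the whole second after the job is handed in: The prism stands upright on the plate (long axis within 0.06 rad of vertical, stud end up, resting on the plate's top), its axis within 20 mm of the plate's centre, released and at rest; the plain prism, both standing prisms and the disc are within 20 mm of where they started (angle between prism's own x axis and vertical below 0.06 rad and horizontal distance between prism and plate below 0.02 m and height (world z) of prism between 0.088 and 0.096 m and linear speed of prism below 0.02 m/s and angular speed of prism below 0.1 rad/s and distance of each of plain_prism, stander_a, stander_b, disc from where it was at the start of the episode below 0.02 m); the robot touches nothing.
It fails at once if another prism or the disc is moved by more than 20 mm (distance of any of plain_prism, stander_a, stander_b, disc from where it was at the start of the episode above 0.02 m).
It fails at once if another prism or the disc is tipped by more than 0.3 rad (angle between any of plain_prism, stander_a, stander_b, disc's own z axis and vertical above 0.3 rad).
It fails at once if the prism is dropped or banged on the plate or the bearers (over 80 N) (contact force between prism and plate above 80 N or contact force between prism and bearers above 80 N).
It also fails if it takes over 72 s, if anything falls off the work surface, if the arm or the gripper's body presses on something with over 40 N, if the wrist force passes 120 N, or if a joint passes its speed limit or range.

## Working session

There is one attempt and no reset: what is moved stays moved. The work goes in short steps, Python scripts to look and compute and a shell command to move; the robot and the scene stay as the last step left them, time stands still between calls to the robot, and variables do not carry over. Pictures are saved under pics/ and viewed, at most 10 in all, crops included, and the job is handed in when it is done.

```bash
mkdir -p pics; cat > h.py <<'E'
import numpy as np, cv2
from plant import manip
from scipy.spatial.transform import Rotation as Ro
def cam(n):
    c=manip.read_camera(n); c['R']=np.array(c['R']); c['t']=np.array(c['t']); return c
def K(c):
    f=240/np.tan(np.radians(c['vfov'])/2); return np.array([[f,0,c['cx']],[0,f,c['cy']],[0,0,1.]])
def rays(c,px):
    D=np.array([c['k1'],0,0,0,0.]); u=cv2.undistortPoints(np.array(px,float).reshape(-1,1,2),K(c),D).reshape(-1,2)
    return np.c_[u,np.ones(len(u))]
def plane(c,px,z):
    d=rays(c,px)@c['R']; o=-c['R'].T@c['t']; s=(z-o[2])/d[:,2]; return o+d*s[:,None]
def cloud(c):
    v,u=np.mgrid[0:480,0:640]; r=rays(c,np.c_[u.ravel(),v.ravel()]); z=c['depth'].ravel()
    P=(r*z[:,None]-c['t'])@c['R']; P[z==0]=np.nan; return P.reshape(480,640,3)
def tool():
    s=manip.sense(); q=s['eef_rot']; return np.array(s['tool_pos']),Ro.from_quat([q[1],q[2],q[3],q[0]]).as_matrix()
def go(p,R):
    p0,R0=tool(); print('turn',Ro.from_matrix(R0.T@R).as_rotvec().round(4),'shift',(R0.T@(np.array(p)-p0)).round(1))
E
python3 - <<'E'
from h import *
for n in('top','scene'):
    c=cam(n); cv2.imwrite(f'pics/{n}0.png',c['image']); np.save(n+'0.npy',cloud(c)); np.save(n+'i.npy',c,allow_pickle=True)
    print(n,c['vfov'],c['k1'],-c['R'].T@c['t'])
print(manip.sense())
E
```

```text
top 54.14307076438586 -0.11883916837442994 [ 450.95024364   -6.8977629  1188.29209749]
scene 47.74551462839743 -0.03420112980946164 [1255.80118939  380.15262197 1149.78707857]
{'t': 0.1, 'q': array([ 1.14584503,  0.33382592,  0.03990499,  1.46617001, -0.01341476,
        1.3433065 , -0.05848927]), 'joint_velocities': array([ 6.54579326e-04, -3.67249286e-03,  7.39532160e-04, -2.37842892e-03,
       -1.67368853e-03, -2.61686915e-04, -2.90983269e-05]), 'effort': array([ 3.41915271e-03, -6.60017467e+01,  1.36982359e+00, -4.06471002e+01,
        1.70349155e-02,  9.07003036e-03, -3.81232121e-05]), 'tool_pos': array([ 207.85487106, -615.46501752,  247.52616057]), 'eef_rot': array([-7.03270798e-04,  9.86767881e-01,  1.62137681e-01, -1.62071187e-04]), 'ft_force': array([ 0.42981407, -0.41293357,  0.20575671]), 'wrist_torque': array([ 0.03837765, -0.00016899, -0.01094322]), 'grasp_force': 0.0, 'grip_width': 85.47037888415822}
```

View pics/top0.png

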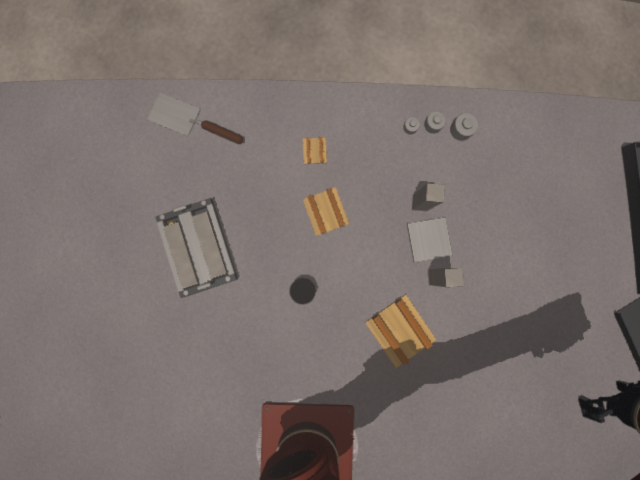

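View pics/scene0.png

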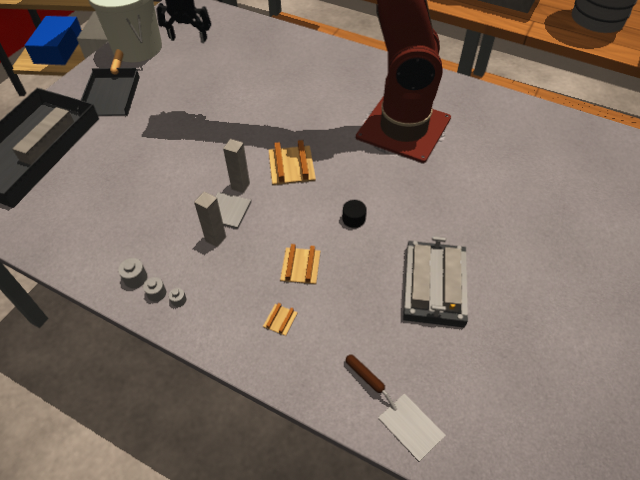

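The top view shows the mould at (197,247), with a brass stud at about (172,222). That puts the studded prism in the left cavity, stud end away from the robot. The middle-sized bearers are at (326,211), the plate at (430,240), the standers at (434,193) and (453,278), and the disc at (303,290). The scene view confirms the stud at (452,305). Next I'll measure these.

```bash
python3 - <<'E'
from h import *
print('tips',manip.tips_ahead)
c=np.load('topi.npy',allow_pickle=True).item(); P=np.load('top0.npy'); im=c['image']; hsv=cv2.cvtColor(im,cv2.COLOR_BGR2HSV)
def rect(box,mask,z,name,w=0):
    x0,y0,x1,y1=box; m=np.zeros((480,640),np.uint8); m[y0:y1,x0:x1]=(mask[y0:y1,x0:x1]*255)
    cs,_=cv2.findContours(m,cv2.RETR_EXTERNAL,cv2.CHAIN_APPROX_NONE); cs=sorted(cs,key=cv2.contourArea)[::-1][:2]
    for k in cs:
        X=plane(c,k.reshape(-1,2),z)[:,:2].astype(np.float32); r=cv2.minAreaRect(X)
        b=cv2.boxPoints(r); e=[b[1]-b[0],b[2]-b[1]]; e=max(e,key=np.linalg.norm)
        print(name,np.round(r[0],1),np.round(r[1],1),'longdir',np.degrees(np.arctan2(e[1],e[0])).round(1))
Z=P[...,2]
print('table z',np.nanmedian(Z[300:380,100:230]))
rect((140,190,245,305),(Z>9),20,'mould')
rect((140,190,245,305),(Z>42)&(Z<56),50,'prisms')
S=hsv[...,1]; H=hsv[...,0]
rect((298,180,355,240),(S>90),5,'bearers')
rect((298,130,340,170),(S>90),5,'small')
rect((360,290,440,370),(S>90),5,'big')
rect((405,212,455,264),(hsv[...,2]>130),12,'plate')
rect((410,170,475,300),(Z>140),160,'standers')
rect((280,270,325,310),(hsv[...,2]<60),45,'disc')
print([hsv[y,x] for y,x in((240,430),(232,430),(280,440))])
# stud in both views
m=(S>130)&(H<30)
ys,xs=np.nonzero(m[195:300,155:245]); print('stud px',xs.mean()+155,ys.mean()+195,len(xs),plane(c,[[xs.mean()+155,ys.mean()+195]],34))
for n,cc,b in(('a',im[185:310,140:255],5),): cv2.imwrite('pics/m1.png',np.hstack([cv2.resize(cc,None,fx=4.5,fy=4.5,interpolation=2)]))
E
```

```text
tips 17.0
table z -0.21287738931029865
mould [504. 294.] [221.4 153.2] longdir 20.5
prisms [508. 253.] [158.9  42.4] longdir 20.7
prisms [483.2 322.5] [164.4  43.6] longdir 20.9
bearers [604.7 -30.1] [102.   89.1] longdir 22.0
small [760.9   1.7] [68.4 59. ] longdir 1.8
big [ 303.8 -229.9] [146.1 124. ] longdir 35.3
plate [ 537.7 -309. ] [119.5 123.6] longdir -79.1
plate [ 482.8 -237.1] [10.7  9. ] longdir 46.5
standers [ 631.6 -268.9] [43.5 43.2] longdir 86.8
standers [ 445.5 -311.3] [39.8 45.3] longdir -88.7
disc [403.   20.9] [55.7 55.8] longdir -88.4
[array([ 13,  23, 154], dtype=uint8), array([ 14,  25, 155], dtype=uint8), array([11, 30, 69], dtype=uint8)]
stud px 170.2 222.6 5 [[560.83276424 356.46574231  34.        ]]
```

View pics/m1.png

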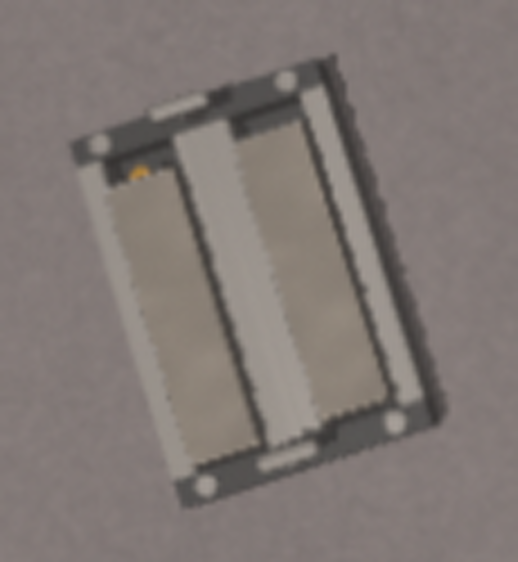

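```bash
cat >> h.py <<'E'
def down(a,tilt=0):  # tool x heading a deg, tilt: z leans toward x heading
    a=np.radians(a); t=np.radians(tilt); h=np.array([np.cos(a),np.sin(a),0]); u=np.array([0,0,1.])
    z=-u*np.cos(t)+h*np.sin(t); x=h*np.cos(t)+u*np.sin(t); return np.c_[x,np.cross(z,x),z]
E
python3 - <<'E'
from h import *
go([600,-150,300],down(110.9))
E
```

```text
turn [-1.2000e-03 -1.1000e-03 -1.6099e+00] shift [ 520.5 -315.6  -52.1]
```

```bash
python3 -m handwheel '[[0,0,-1.61,520,-315,-52,60],[0,0,-1.61,520,-315,-52,60],[0,0,-1.61,520,-315,-52,60],[0,0,-1.61,520,-315,-52,60],[0,0,-1.61,520,-315,-52,60],[0,0,-1.61,520,-315,-52,60],[0,0,-1.61,520,-315,-52,60],[0,0,-1.61,520,-315,-52,60],[0,0,-1.61,520,-315,-52,60],[0,0,-1.61,520,-315,-52,60],[0,0,-1.61,520,-315,-52,60],[0,0,-1.61,520,-315,-52,60],[0,0,-1.61,520,-315,-52,60],[0,0,-1.61,520,-315,-52,60],[0,0,-1.61,520,-315,-52,60],[0,0,-1.61,520,-315,-52,60],[0,0,-1.61,520,-315,-52,60],[0,0,-1.61,520,-315,-52,60],[0,0,-1.61,520,-315,-52,60]]' 100
python3 - <<'E'
from h import *
go([483,322.5,260],down(200.9)); print(manip.sense()['q'].round(2))
c=cam('wrist'); cv2.imwrite('pics/w0.png',c['image']); print((tool()[1].T@(-c['R'].T@c['t']-tool()[0])).round(), (c['R']@tool()[1]).round(2))
E
```

```text
t: 1.68
tool_pos: [599.1, -152.4, 299.9]
eef_rot: [-0.0, 0.568, 0.823, -0.0]
ft_force: [0.1, -0.7, 0.2]
grip_width: 60.1
grasp_force: 0.0
turn [-9.0000e-04 -7.0000e-04 -1.5726e+00] shift [485.2  60.1  39.8]
[ 0.56  0.29 -0.49  1.45  0.14  1.44  0.44]
[  73.   -0. -126.] [[ 0.    1.    0.  ]
 [-0.96  0.   -0.29]
 [-0.29 -0.    0.96]]
```

```bash
python3 -m handwheel '[[0,0,-1.573,485,60,40,60],[0,0,-1.573,485,60,40,60],[0,0,-1.573,485,60,40,60],[0,0,-1.573,485,60,40,60],[0,0,-1.573,485,60,40,60],[0,0,-1.573,485,60,40,60],[0,0,-1.573,485,60,40,60],[0,0,-1.573,485,60,40,60],[0,0,-1.573,485,60,40,60],[0,0,-1.573,485,60,40,60],[0,0,-1.573,485,60,40,60],[0,0,-1.573,485,60,40,60],[0,0,-1.573,485,60,40,60],[0,0,-1.573,485,60,40,60],[0,0,-1.573,485,60,40,60],[0,0,-1.573,485,60,40,60],[0,0,-1.573,485,60,40,60],[0,0,-1.573,485,60,40,60]]'
python3 - <<'E'
from h import *
print(manip.sense()['q'].round(2))
c=cam('wrist'); cv2.imwrite('pics/w1.png',c['image']); np.save('w1i.npy',c,allow_pickle=True); P=cloud(c); np.save('w1.npy',P)
Z=P[...,2]; print(np.nanpercentile(Z,[1,10,50,90,99]))
m=((Z>44)&(Z<58)).astype(np.uint8)*255; cv2.imwrite('m.png',m)
cs,_=cv2.findContours(m,0,cv2.CHAIN_APPROX_NONE)
for k in sorted(cs,key=cv2.contourArea)[::-1][:4]:
    X=plane(c,k.reshape(-1,2),50)[:,:2].astype(np.float32); print(cv2.minAreaRect(X))
E
```

```text
t: 3.23
tool_pos: [483.6, 322.2, 260.5]
eef_rot: [0.0, -0.181, 0.984, -0.0]
ft_force: [-0.2, -1.3, -0.4]
grip_width: 60.3
grasp_force: 0.0
[ 0.11  0.32 -0.95  1.58  0.26  1.38  1.07]
[ -1.60918328  -0.72044309   0.59954413 314.30624763 332.4871301 ]
((506.0562744140625, 254.00437927246094), (159.20228576660156, 40.74198532104492), 20.180187225341797)
((480.57904052734375, 323.7721862792969), (162.7395782470703, 39.835166931152344), 20.11277198791504)
((421.6997985839844, 46.747493743896484), (8.11494255065918, 17.62731170654297), 20.574453353881836)
((588.0101318359375, 324.12225341796875), (9.97352409362793, 11.472370147705078), 15.09860610961914)
```

View pics/w1.png

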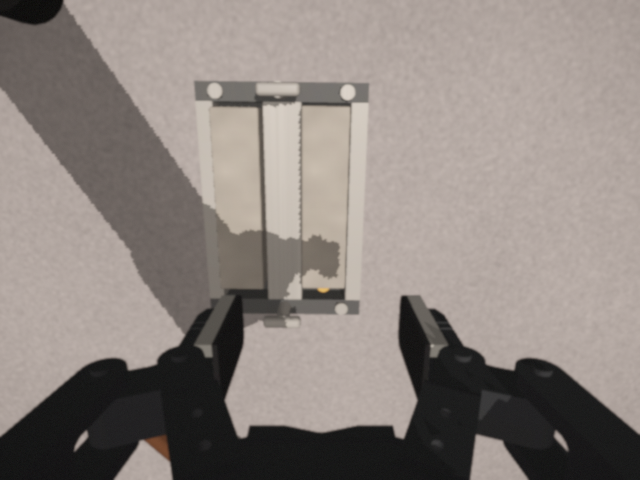

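The wrist view shows the fingertips at about (235,300) and (408,300). The studded prism is the right-hand one, centred near column 325, with its stud at (323,290). The tips have to stay above the mould walls, so I'll check how far ahead they stand.

```bash
python3 - <<'E'
from h import *
P=np.load('w1.npy'); p,R=tool()
L=(P-p)@R
for x0,x1 in((180,250),(395,460)):
    q=L[290:400,x0:x1].reshape(-1,3); q=q[(q[:,2]<60)&(q[:,2]>-80)]; print(np.percentile(q[:,2],[50,90,98,100]).round(1),np.percentile(q[:,1],[1,99]).round(1),np.percentile(q[:,0],[1,99]).round(1))
go([481.5,323.3,75],down(200.2))
E
```

```text
[-20.7   1.3   8.   12.2] [-43.5 -22.3] [-10.   17.7]
[-20.2   1.4   8.3  12.7] [21.6 42.5] [-10.2  17.6]
turn [-0.0005  0.0003  0.0117] shift [  1.5   1.5 185.5]
```

```bash
python3 -m handwheel '[[0,0,0.012,1.5,1.5,150,60],[0,0,0.012,1.5,1.5,150,60],[0,0,0.012,1.5,1.5,150,60],[0,0,0.012,1.5,1.5,150,60],[0,0,0.012,1.5,1.5,180,60],[0,0,0.012,1.5,1.5,195,60],[0,0,0.012,1.5,1.5,202,60],[0,0,0.012,1.5,1.5,206.5,60],[0,0,0.012,1.5,1.5,206.5,60],[0,0,0.012,1.5,1.5,206.5,60]]'
python3 -c "
from h import *
go([481.5,323.3,54],down(200.2))"
```

```text
t: 4.12
tool_pos: [481.6, 325.0, 55.2]
eef_rot: [0.001, -0.177, 0.984, 0.0]
ft_force: [0.6, 0.3, 0.1]
grip_width: 59.8
grasp_force: 0.0
turn [0.0004 0.0019 0.0024] shift [ 0.7 -1.6  1.2]
```

```bash
python3 -m handwheel '[[0,0,0,0.5,-1.2,1,60],[0,0,0,0.5,-1.2,1,50],[0,0,0,0.5,-1.2,1,38],[0,0,0,0.5,-1.2,1,30],[0,0,0,0.5,-1.2,1,30],[0,0,0,0.5,-1.2,1,30],[0,0,0,0.5,-1.2,1,30],[0,0,0,0.5,-1.2,1,30]]' 110
```

```text
t: 4.78
tool_pos: [481.3, 323.4, 54.3]
eef_rot: [0.001, -0.177, 0.984, -0.0]
ft_force: [-3.2, -2.8, 10.2]
grip_width: 37.0
grasp_force: 110.5
```

```bash
python3 -m handwheel '[[0,0,0,0,0,-3,30],[0,0,0,0,0,-8,30],[0,0,0,0,0,-14,30],[0,0,0,0,0,-20,30],[0,0,0,0,0,-26,30],[0,0,0,0,0,-32,30],[0,0,0,0,0,-38,30],[0,0,0,0,0,-45,30],[0,0,0,0,0,-52,30],[0,0,0,0,0,-60,30],[0,0,0,0,0,-60,30],[0,0,0,0,0,-60,30]]'
python3 - <<'E'
from h import *
c=cam('scene'); cv2.imwrite('pics/s1.png',cv2.resize(c['image'][180:380,340:520],None,fx=3,fy=3))
E
```

```text
t: 5.78
tool_pos: [481.1, 323.3, 113.4]
eef_rot: [0.001, -0.177, 0.984, 0.0]
ft_force: [0.4, -0.4, -5.8]
grip_width: 36.9
grasp_force: 111.2
```

View pics/s1.png

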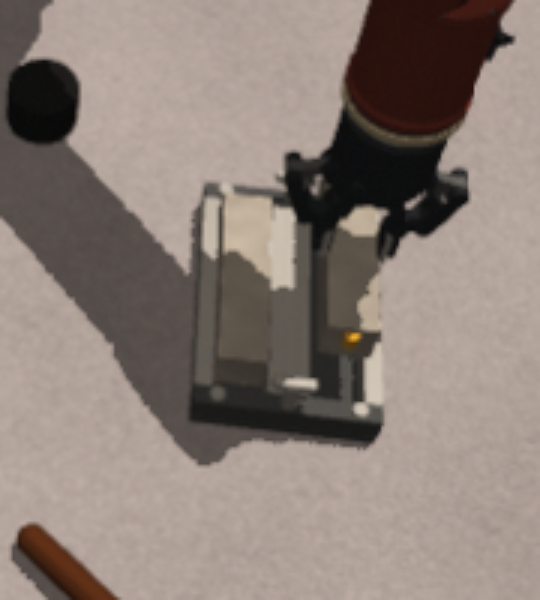

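The prism is held level and clear: the stud shows at (352,338) in the crop and the wrist carries its 5.6 N weight. Next is the carry to the bearers.

```bash
python3 - <<'E'
from h import *
go([604.7,-30.1,200],down(112))
E
```

```text
turn [1.0000e-04 3.0000e-04 1.5418e+00] shift [   6.6 -374.1  -87. ]
```

```bash
python3 -m handwheel '[[0,0,0,0,0,-30,30],[0,0,0,0,0,-60,30],[0,0,0.1,0,-20,-87,30],[0,0,0.2,1,-45,-87,30],[0,0,0.3,2,-75,-87,30],[0,0,0.4,2,-105,-87,30],[0,0,0.5,2,-135,-87,30],[0,0,0.6,3,-160,-87,30],[0,0,0.7,3,-185,-87,30],[0,0,0.8,3,-210,-87,30],[0,0,0.9,4,-235,-87,30],[0,0,1,4,-260,-87,30],[0,0,1.1,5,-285,-87,30],[0,0,1.2,5,-305,-87,30],[0,0,1.3,6,-325,-87,30],[0,0,1.4,6,-345,-87,30],[0,0,1.48,6.6,-362,-87,30],[0,0,1.54,6.6,-374,-87,30],[0,0,1.54,6.6,-374,-87,30],[0,0,1.54,6.6,-374,-87,30]]'
python3 - <<'E'
from h import *
print(manip.sense()['q'].round(2))
c=cam('wrist'); cv2.imwrite('pics/w2.png',c['image']); P=cloud(c); p,R=tool(); np.save('w2.npy',P); np.save('w2i.npy',c,allow_pickle=True)
go([604.7,-30.1,69.3],down(112))
E
```

```text
t: 7.5
tool_pos: [604.4, -30.2, 199.0]
eef_rot: [-0.001, 0.558, 0.83, -0.0]
ft_force: [-0.2, 0.0, -5.1]
grip_width: 36.9
grasp_force: 112.9
[ 0.41  0.32 -0.53  1.62  0.17  1.25  0.23]
turn [-0.0008 -0.0011  0.0041] shift [-1.300e+00  1.000e-01  1.299e+02]
```

View pics/w2.png

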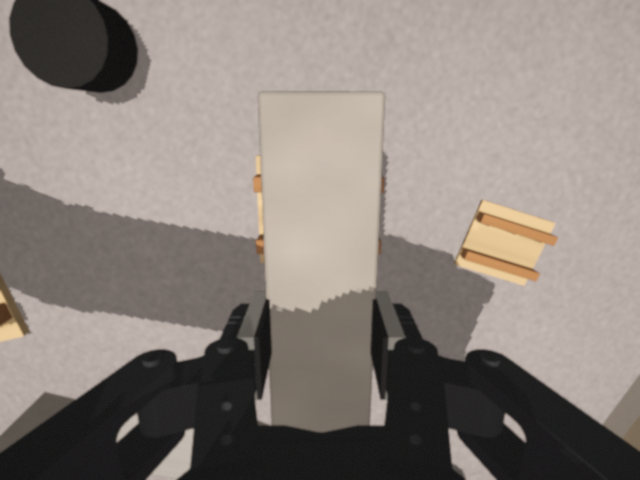

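The prism spans both rails squarely, with the rails visible at (258,183) and (258,243). I'll check its tilt from depth and then lower it.

```bash
python3 - <<'E'
from h import *
P=np.load('w2.npy'); p,R=tool()
q=((P-p)@R)[100:290,280:365].reshape(-1,3); q=q[np.isfinite(q[:,0])&(abs(q[:,2])<40)]
A=np.c_[q[:,:2],np.ones(len(q))]; print(np.linalg.lstsq(A,q[:,2],rcond=None)[0], q[:,0].max(),q[:,0].min())
E
python3 -m handwheel '[[0,0,0,-1,0,30,30],[0,0,0,-1,0,65,30],[0,0,0,-1,0,95,30],[0,0,0,-1,0,112,30],[0,0,0,-1,0,120,30],[0,0,0,-1,0,123,30],[0,0,0,-1,0,125,30],[0,0,0,-1,0,126,30],[0,0,0,-1,0,127,30],[0,0,0,-1,0,127,30],[0,0,0,-1,0,127,30]]'
```

```text
[-1.49594534e-04  1.67663990e-03  4.52226891e+00] 77.72078646952998 13.198780202323707
t: 8.47
tool_pos: [605.5, -30.8, 73.7]
eef_rot: [0.001, 0.558, 0.83, 0.0]
ft_force: [0.4, 0.1, -5.2]
grip_width: 37.0
grasp_force: 112.8
```

```bash
python3 -m handwheel '[[0,0,0,0,0,1,30],[0,0,0,0,0,2,30],[0,0,0,0,0,2.5,30],[0,0,0,0,0,3,30],[0,0,0,0,0,3,30],[0,0,0,0,0,3,30]]'
```

```text
t: 8.97
tool_pos: [605.0, -30.8, 69.8]
eef_rot: [-0.0, 0.558, 0.83, -0.0]
ft_force: [-0.2, -0.9, -6.5]
grip_width: 36.7
grasp_force: 112.8
```

```bash
python3 -m handwheel '[[0,0,0,0,0,0.5,30],[0,0,0,0,0,1,30],[0,0,0,0,0,1.2,30],[0,0,0,0,0,1.2,30],[0,0,0,0,0,1.2,30]]'
```

```text
t: 9.38
tool_pos: [605.2, -30.7, 69.4]
eef_rot: [0.0, 0.558, 0.83, -0.0]
ft_force: [-5.0, 0.1, 5.4]
grip_width: 37.3
grasp_force: 114.2
```

```bash
python3 -m handwheel '[[0,0,0,0,0,-0.5,38],[0,0,0,0,0,-0.5,40],[0,0,0,0,0,-0.5,44],[0,0,0,0,0,-0.5,52],[0,0,0,0,0,-0.5,60],[0,0,0,0,0,-0.5,64],[0,0,0,0,0,-0.5,64],[0,0,0,0,0,-10,64],[0,0,0,0,0,-40,64],[0,0,0,0,0,-80,64],[0,0,0,0,0,-110,64],[0,0,0,0,0,-110,64],[0,0,0,0,0,-110,64]]'
python3 - <<'E'
from h import *
def rect(c,P,z0,z1,zp,n):
    Z=P[...,2]; m=((Z>z0)&(Z<z1)); m&=(abs(P[...,0]-605)<130)&(abs(P[...,1]+30)<130); m=m.astype(np.uint8)*255
    cs,_=cv2.findContours(m,0,cv2.CHAIN_APPROX_NONE); k=max(cs,key=cv2.contourArea)
    r=cv2.minAreaRect(plane(c,k.reshape(-1,2),zp)[:,:2].astype(np.float32)); print(n,r,np.median(Z[m>0]))
c=cam('wrist'); P=cloud(c); rect(c,P,55,75,65,'prism wrist')
cv2.imwrite('pics/w3.png',c['image'])
c=cam('top'); P=cloud(c); cv2.imwrite('pics/t3.png',c['image'])
# plate, from depth and edges
hsv=cv2.cvtColor(c['image'],cv2.COLOR_BGR2HSV); Z=P[...,2]
m=((Z>6)&(Z<20)&(abs(P[...,0]-538)<75)&(abs(P[...,1]+290)<75)).astype(np.uint8)*255
m=cv2.morphologyEx(m,cv2.MORPH_OPEN,np.ones((5,5)))
cs,_=cv2.findContours(m,0,cv2.CHAIN_APPROX_NONE); k=max(cs,key=cv2.contourArea)
print('plate',cv2.minAreaRect(plane(c,k.reshape(-1,2),12)[:,:2].astype(np.float32)))
print(c['image'][225:256:10,430],c['image'][240,395])
E
```

```text
t: 10.47
tool_pos: [606.4, -30.6, 181.6]
eef_rot: [0.002, 0.558, 0.83, 0.001]
ft_force: [-0.0, 0.1, -0.3]
grip_width: 63.9
grasp_force: 0.0
prism wrist ((604.4189453125, -30.452598571777344), (39.789306640625, 161.51126098632812), 22.0474796295166) 65.16586867179984
plate ((538.79931640625, -295.37225341796875), (97.95741271972656, 100.11762237548828), 11.594681739807129)
[[152 160 167]
 [152 159 167]
 [152 159 167]
 [152 160 167]] [133 135 146]
```

View pics/w3.png

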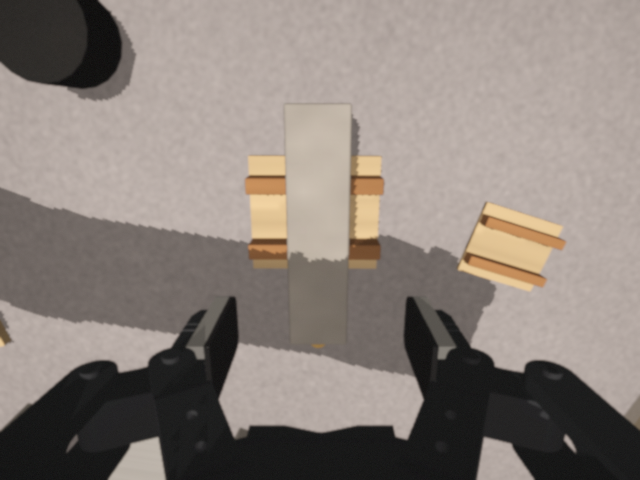

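Released; it lies across both rails, with the stud at (318,346). Next is a tilted grasp near the stud end, with the tool leaning 45° away from the stud.

```bash
python3 - <<'E'
from h import *
R=down(112,45); G=np.array([604.4,-30.5,45])+50*np.array([np.cos(np.radians(-68)),np.sin(np.radians(-68)),0])
go(G-100*R[:,2],R); print(G-100*R[:,2])
E
```

```text
turn [-0.0012  0.7854  0.0016] shift [-120.2   -0.3   62.7]
[ 649.61901592 -142.42099183  115.71067812]
```

```bash
python3 -m handwheel '[[0,0.12,0,-30,0,0,64],[0,0.24,0,-60,0,0,64],[0,0.36,0,-90,0,0,64],[0,0.48,0,-120,0,10,64],[0,0.6,0,-120,0,30,64],[0,0.72,0,-120,0,50,64],[0,0.785,0,-120,0,62,64],[0,0.785,0,-120,0,62,64],[0,0.785,0,-120,0,62,64],[0,0.785,0,-120,0,62,64]]'
python3 - <<'E'
from h import *
print(manip.sense()['q'].round(2))
R=down(112,45); G=np.array([604.4,-30.5,45])+50*np.array([np.cos(np.radians(-68)),np.sin(np.radians(-68)),0])
go(G,R)
E
```

```text
t: 11.4
tool_pos: [650.8, -140.7, 118.0]
eef_rot: [-0.316, 0.515, 0.767, 0.214]
ft_force: [-0.1, 0.0, 0.6]
grip_width: 64.0
grasp_force: 0.0
[ 0.68  0.92 -0.53  1.1  -0.2   1.69  0.65]
turn [-0.0012  0.0021  0.0036] shift [ -2.2  -1.6 100.8]
```

```bash
python3 -m handwheel '[[0,0,0,-1,-1,30,64],[0,0,0,-1,-1,60,64],[0,0,0,-1,-1,80,64],[0,0,0,-1,-1,92,64],[0,0,0,-1,-1,100,64],[0,0,0,-1,-1,100,64],[0,0,0,-1,-1,100,64]]'
python3 - <<'E'
from h import *
R=down(112,45); G=np.array([604.4,-30.5,45])+50*np.array([np.cos(np.radians(-68)),np.sin(np.radians(-68)),0])
go(G,R)
E
```

```text
t: 11.98
tool_pos: [623.8, -77.9, 46.7]
eef_rot: [-0.316, 0.516, 0.767, 0.214]
ft_force: [-0.0, 1.0, -0.4]
grip_width: 64.1
grasp_force: 0.0
turn [-0.0005  0.0027  0.0027] shift [-0.4 -0.3  2.1]
```

```bash
python3 -m handwheel '[[0,0,0,0,0,1.5,55],[0,0,0,0,0,1.5,45],[0,0,0,0,0,1.5,38],[0,0,0,0,0,1.5,30],[0,0,0,0,0,1.5,30],[0,0,0,0,0,1.5,30],[0,0,0,0,0,1.5,30],[0,0,0,0,0,1.5,30]]' 118
python3 -m handwheel '[[0,0,0,-3,0,-3,30],[0,0,0,-7,0,-7,30],[0,0,0,-12,0,-12,30],[0,0,0,-18,0,-18,30],[0,0,0,-25,0,-25,30],[0,0,0,-33,0,-33,30],[0,0,0,-42,0,-42,30],[0,0,0,-52,0,-52,30],[0,0,0,-60,0,-60,30],[0,0,0,-60,0,-60,30],[0,0,0,-60,0,-60,30]]'
```

```text
t: 12.65
tool_pos: [623.3, -77.4, 44.9]
eef_rot: [-0.317, 0.516, 0.767, 0.214]
ft_force: [0.8, -3.2, 5.4]
grip_width: 39.0
grasp_force: 117.6
t: 13.57
tool_pos: [655.0, -157.4, 44.1]
eef_rot: [-0.316, 0.517, 0.766, 0.214]
ft_force: [1.5, -5.2, 5.5]
grip_width: 38.9
grasp_force: 119.8
```

My last move had the wrong sign in x, so it slid the prism about 85 mm along the rails instead of lifting it. The grip held and the forces stayed small. Straight up is (+x, -z) in tool axes, so I'll lift that way and check the hold.

```bash
python3 -m handwheel '[[0,0,0,2,0,-2,30],[0,0,0,6,0,-6,30],[0,0,0,12,0,-12,30],[0,0,0,20,0,-20,30],[0,0,0,30,0,-30,30],[0,0,0,42,0,-42,30],[0,0,0,57,0,-57,30],[0,0,0,72,0,-72,30],[0,0,0,87,0,-87,30],[0,0,0,102,0,-102,30],[0,0,0,117,0,-117,30],[0,0,0,130,0,-130,30],[0,0,0,130,0,-130,30],[0,0,0,130,0,-130,30]]'
python3 - <<'E'
from h import *
c=cam('wrist'); cv2.imwrite('pics/w4.png',c['image']); P=cloud(c); np.save('w4.npy',P); np.save('w4i.npy',c,allow_pickle=True)
R=down(-77,45)  # final: z leans to heading -77
# tool x after turning prism about tool y: heading kept as z-lean direction sign
p0,R0=tool(); print(R0.round(2))
E
```

```text
t: 14.73
tool_pos: [654.9, -155.1, 229.8]
eef_rot: [-0.316, 0.516, 0.767, 0.214]
ft_force: [0.3, -0.7, -6.6]
grip_width: 38.6
grasp_force: 118.9
[[-0.27  0.93 -0.27]
 [ 0.66  0.38  0.65]
 [ 0.71 -0.   -0.71]]
```

View pics/w4.png

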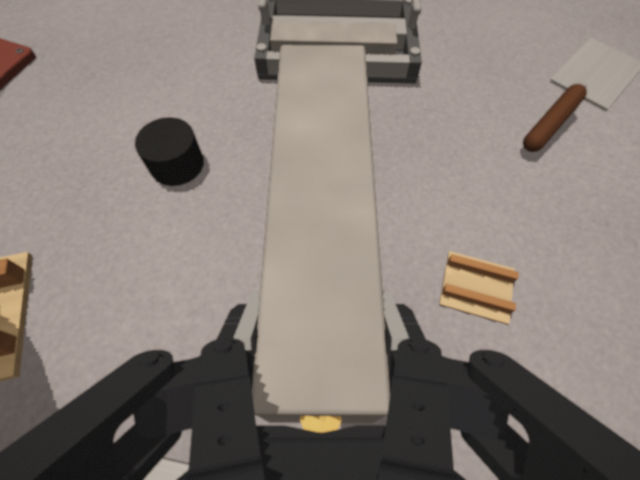

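The grip is firm: the prism runs from (322,45) to its stud at (322,423). I'll measure its tilt in the tool frame, then plan the upright pose and the plate position.

```bash
python3 - <<'E'
from h import *
P=np.load('w4.npy'); p,R=tool(); L=(P-p)@R
q=L[60:380,290:355].reshape(-1,3); q=q[np.isfinite(q[:,0])]
m=q.mean(0); U,S,V=np.linalg.svd((q-m)[::7],full_matrices=False); n=V[2]; n*=np.sign(n[0]) ; print('normal tool',n.round(4),S/np.sqrt(len(q)/7), 'world',(R@n).round(4))
# axis: perpendicular to tool y and n
ax=np.cross(n,[0,1,0]); ax*=-np.sign(ax[0]); 
# axis from side edges
d=np.abs((L-m)@n)<4; d[:, :200]=0; d[:,450:]=0
rows=[(L[r][d[r]].mean(0)) for r in range(70,290,5) if d[r].sum()>50]; rows=np.array(rows)
e=np.linalg.svd(rows-rows.mean(0),full_matrices=False)[2][0]; e*=-np.sign(e[0]); print('axis from n',ax.round(4),'axis from edges',e.round(4), 'world',(R@e).round(4))
f=np.nonzero(d.sum(1)>50)[0]; far=L[f[0]+1][d[f[0]+1]].mean(0); near=L[f[-1]-1][d[f[-1]-1]].mean(0); print('rows',f[0],f[-1],'far',far.round(1),'near',near.round(1),np.linalg.norm(near-far))
c=far+80*e-20*n; print('centre tool',c.round(1),'world',(p+R@c).round(1))
E
```

```text
normal tool [ 0.7094 -0.001  -0.7048] [39.69830926  6.83679794  0.54732234] world [-0.0027  0.004   1.    ]
axis from n [-0.7048  0.     -0.7094] axis from edges [-0.7048 -0.005  -0.7093] world [ 0.372  -0.9282  0.0047]
rows 45 415 far [107.    0.7  76.7] near [ -5.2   0.1 -34.7] 158.11904973585558
centre tool [36.5  0.3 34. ] world [ 635.9 -108.8  229.7]
```

```bash
python3 - <<'E'
from h import *
for t in(5,15,25,35,45):
    pass
go([654.9,-155.1,325],down(112,45))
go([538.8,-295,325],down(103,-45))
c=cam('top'); P=cloud(c); V=c['image'].max(2)
m=((V>157)&(abs(P[...,0]-538)<75)&(abs(P[...,1]+290)<75)&(P[...,2]<25)).astype(np.uint8)*255
m=cv2.morphologyEx(m,cv2.MORPH_OPEN,np.ones((5,5)))
cs,_=cv2.findContours(m,0,cv2.CHAIN_APPROX_NONE); k=max(cs,key=cv2.contourArea)
print('plate V',cv2.minAreaRect(plane(c,k.reshape(-1,2),12)[:,:2].astype(np.float32)))
c=cam('scene'); P=cloud(c); Z=P[...,2]
m=((Z>7)&(Z<17)&(abs(P[...,0]-538)<75)&(abs(P[...,1]+290)<75)); q=P[m][:,:2]
print('scene ext in plate axes',[(np.percentile(q@np.array([np.cos(a),np.sin(a)]),[1,99]).round(1),(np.array([538.8,-295.4])@np.array([np.cos(a),np.sin(a)])).round(1)) for a in np.radians([12,102])])
E
```

```text
turn [-0.0016  0.0015  0.0015] shift [ 68.3   0.5 -68.8]
turn [ 1.0000e-04 -1.5657e+00  1.7680e-01] shift [   7.5 -159.7 -129.4]
plate V ((536.6085815429688, -281.0574645996094), (101.37862396240234, 75.113525390625), 1.7686086893081665)
scene ext in plate axes [(array([388.8, 520.4]), np.float64(465.6)), (array([-438.6, -350.8]), np.float64(-401.0))]
```

```bash
python3 -m handwheel '[[0,0,0,20,0,-20,30],[0,-0.05,0,40,0,-40,30],[0,-0.12,0.01,60,0,-60,30],[0,-0.21,0.02,68,0,-69,30],[0,-0.31,0.03,68,0,-69,30],[0,-0.41,0.05,65,-8,-72,30],[0,-0.51,0.06,60,-20,-76,30],[0,-0.61,0.07,54,-35,-82,30],[0,-0.71,0.08,48,-50,-88,30],[0,-0.81,0.09,42,-65,-94,30],[0,-0.91,0.1,37,-80,-99,30],[0,-1.01,0.11,32,-92,-104,30],[0,-1.11,0.12,27,-105,-109,30],[0,-1.21,0.135,23,-118,-114,30],[0,-1.31,0.15,18,-130,-118,30],[0,-1.41,0.16,14,-142,-123,30],[0,-1.5,0.17,10,-152,-127,30],[0,-1.566,0.177,7.5,-159.7,-129.4,30],[0,-1.566,0.177,7.5,-159.7,-129.4,30],[0,-1.566,0.177,7.5,-159.7,-129.4,30]]'
python3 - <<'E'
from h import *
print(manip.sense()['q'].round(2))
go([538.8,-295,325],down(103,-45))
E
```

```text
t: 16.55
tool_pos: [538.1, -293.9, 322.7]
eef_rot: [0.297, 0.575, 0.724, -0.238]
ft_force: [0.2, -0.4, -6.5]
grip_width: 38.6
grasp_force: 120.0
[ 0.45  0.04 -0.44  1.87  0.86  1.17 -0.08]
turn [-0.0021 -0.0052  0.0025] shift [-2.5  0.5 -0.8]
```

```bash
python3 - <<'E'
from h import *
c=cam('wrist'); P=cloud(c); p,R=tool(); L=(P-p)@R; cv2.imwrite('pics/w5.png',c['image'])
q=L[60:380,290:355].reshape(-1,3); q=q[np.isfinite(q[:,0])&(abs(q[:,0]*.7094-q[:,2]*.7048-20)<8)]
m=q.mean(0); n=np.linalg.svd((q-m)[::7],full_matrices=False)[2][2]; n*=np.sign(n[0]); 
print(len(q),'normal tool',n.round(4),'world',(R@n).round(4))
print('prism axis world (from tool y x n):',np.cross(R@n,R[:,1]).round(4), 'centre',(p+R@np.array([36,0.3,34.5])).round(1))
c=cam('scene'); cv2.imwrite('pics/s5.png',cv2.resize(c['image'][60:280,150:400],None,fx=2.6,fy=2.6))
E
```

```text
20720 normal tool [ 7.062e-01  6.000e-04 -7.080e-01] world [-0.2242  0.9745  0.006 ]
prism axis world (from tool y x n): [-0.0027  0.0055 -1.    ] centre [ 538.8 -293.1  273.9]
```

View pics/s5.png

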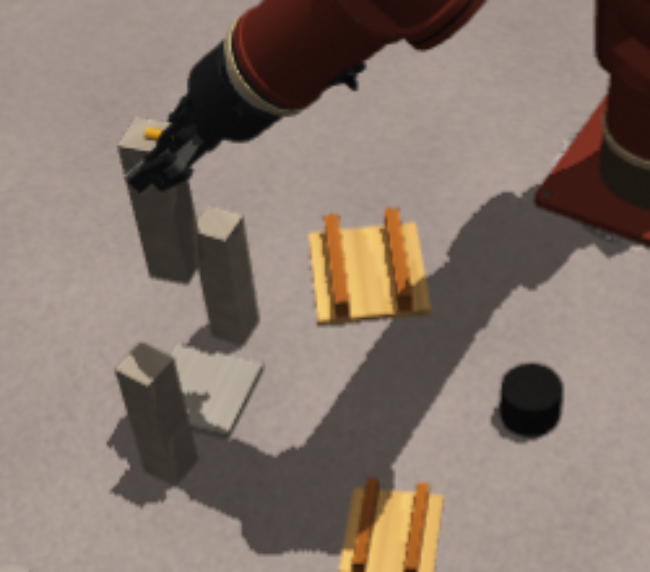

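The prism hangs upright, stud up at (155,133) in the crop, and vertical to within 0.006 rad. The path down to the plate is clear.

```bash
python3 - <<'E'
from h import *
p,R=tool(); d=R@np.array([36,0.3,34.5])
go(np.array([538.8,-295.4,122])-d,down(103,-45.3)); go(np.array([538.8,-295.4,92])-d,down(103,-45.3))
E
```

```text
turn [-0.0006 -0.0093 -0.0003] shift [106.2  -0.8 109.6]
turn [-0.0006 -0.0093 -0.0003] shift [127.3  -0.8 130.9]
```

```bash
python3 -m handwheel '[[0,0,0,8,0,8,30],[0,0,0,20,0,20,30],[0,0,0,34,0,36,30],[0,0,0,48,-0.5,50,30],[0,0,0,62,-0.5,64,30],[0,0,0,76,-0.8,78,30],[0,0,0,88,-0.8,91,30],[0,0,0,98,-0.8,101,30],[0,0,0,104,-0.8,107,30],[0,0,0,106,-0.8,109.5,30],[0,0,0,106,-0.8,109.5,30],[0,0,0,106,-0.8,109.5,30]]'
python3 - <<'E'
from h import *
p,R=tool(); print('centre',(p+R@np.array([36,0.3,34.5])).round(1),'axis',(R@np.array([-.7062,0,-.708])).round(4))
E
```

```text
t: 17.65
tool_pos: [539.2, -297.6, 173.0]
eef_rot: [0.299, 0.576, 0.723, -0.238]
ft_force: [-0.3, -0.9, -5.3]
grip_width: 38.8
grasp_force: 120.1
centre [ 539.3 -296.5  123.2] axis [-8.e-04  3.e-04  1.e+00]
```

Now about 31 mm to go: first 27 mm, then in small steps.

```bash
python3 -m handwheel '[[0,0,0,4,0,4,30],[0,0,0,9,0,9,30],[0,0,0,14,0,14,30],[0,0,0,17,0,17,30],[0,0,0,19,0,19,30],[0,0,0,19.5,0,19.5,30],[0,0,0,20,0,20,30],[0,0,0,20,0,20,30],[0,0,0,20,0,20,30]]'
python3 -m handwheel '[[0,0,0,0.5,0,0.5,30],[0,0,0,1,0,1,30],[0,0,0,1,0,1,30],[0,0,0,1,0,1,30]]'
```

```text
t: 18.4
tool_pos: [538.9, -297.5, 144.4]
eef_rot: [0.299, 0.575, 0.723, -0.238]
ft_force: [0.2, 0.4, -4.5]
grip_width: 38.7
grasp_force: 120.4
t: 18.73
tool_pos: [539.2, -297.7, 144.0]
eef_rot: [0.3, 0.575, 0.723, -0.238]
ft_force: [-2.9, 2.1, 6.2]
grip_width: 38.6
grasp_force: 121.1
```

Contact made: the wrist force went from -4.5 to +6 N. I'll release slowly and back off along the tool axis.

```bash
python3 -m handwheel '[[0,0,0,0,0,0,37],[0,0,0,0,0,0,39],[0,0,0,0,0,0,41],[0,0,0,0,0,0,44],[0,0,0,0,0,0,49],[0,0,0,0,0,0,55],[0,0,0,0,0,0,60],[0,0,0,0,0,0,60],[0,0,0,0,0,0,60]]' 40
python3 -m handwheel '[[0,0,0,0,0,-5,60],[0,0,0,0,0,-12,60],[0,0,0,0,0,-25,60],[0,0,0,0,0,-45,60],[0,0,0,0,0,-70,60],[0,0,0,0,0,-100,60],[0,0,0,0,0,-120,60],[0,0,0,0,0,-120,60],[0,0,0,0,0,-120,60],[0,0,0,0,0,-120,60]]'
python3 - <<'E'
from h import *
c=cam('wrist'); P=cloud(c)
q=P[(abs(P[...,0]-539)<45)&(abs(P[...,1]+297)<45)&(P[...,2]>25)]; t=q[(q[:,2]>165)&(q[:,2]<180)]; print('top z',np.median(t[:,2]),t.mean(0).round(1),len(t))
f=q[(q[:,2]>40)&(q[:,2]<155)]; m=np.median(f,0); 
n=np.linalg.svd(f-f.mean(0),full_matrices=False)[2][2]; print('face normal',n.round(3))
c=cam('scene'); cv2.imwrite('pics/s6.png',cv2.resize(c['image'][60:280,150:400],None,fx=2.6,fy=2.6))
c=cam('top'); P=cloud(c); Z=P[...,2]
m=((Z>140)&(abs(P[...,0]-538)<130)&(abs(P[...,1]+290)<45)).astype(np.uint8)*255
for k in cv2.findContours(m,0,cv2.CHAIN_APPROX_NONE)[0]:
    if cv2.contourArea(k)>80: print(cv2.minAreaRect(plane(c,k.reshape(-1,2),165)[:,:2].astype(np.float32)))
E
```

```text
t: 19.48
tool_pos: [538.7, -297.5, 142.7]
eef_rot: [0.299, 0.575, 0.723, -0.238]
ft_force: [0.2, 0.4, 0.2]
grip_width: 60.3
grasp_force: 0.0
t: 20.32
tool_pos: [519.4, -215.1, 227.6]
eef_rot: [0.299, 0.575, 0.723, -0.238]
ft_force: [0.6, -0.1, -0.5]
grip_width: 60.2
grasp_force: 0.0
top z 172.1536477783232 [ 537.4 -287.9  171.6] 2383
face normal [-0.224  0.975 -0.   ]
((445.579345703125, -309.7547607421875), (39.6136360168457, 45.095802307128906), 1.1910278797149658)
((539.3092041015625, -293.82318115234375), (39.892696380615234, 49.428157806396484), 12.834613800048828)
((630.498046875, -267.60888671875), (43.3195686340332, 43.43019485473633), 86.84173583984375)
```

View pics/s6.png

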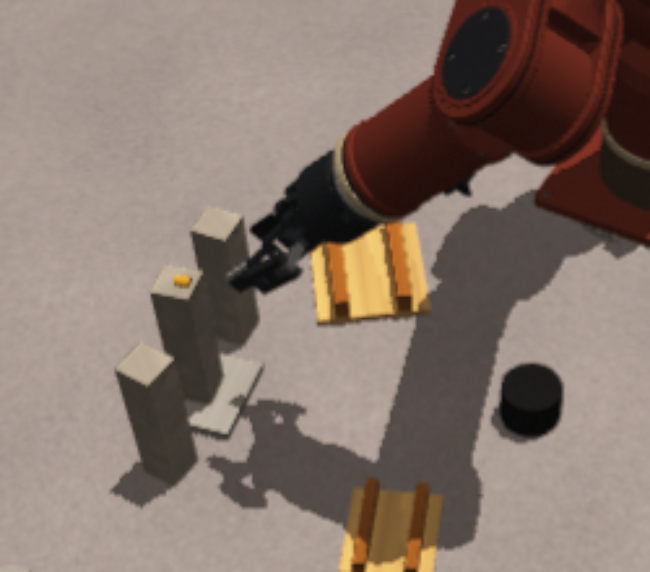

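The prism stands upright on the plate, stud up at (182,281), with its top at z = 172 mm. The standers and disc are where they started, and the gripper is clear.

```bash
python3 -c "
from plant import manip
print(manip.finish_job())"
```

```text
the job is handed in; nothing more can be done
None
```

The prism stands upright, stud end up, near the middle of the plate and released; standers and disc look unmoved, the plain prism was not re-measured, one wrong-signed move slid the gripped prism about 85 mm along the bearers before the lift, and the job is handed in with no verdict returned.

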